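# Fit the disc stem onto the food processor's keyed spindle

### The job

Fit the food processor's disc stem: take the white stem from the drying mat, lower it upright and gently over the spindle in the bowl and, with a light grip and bearing down only lightly (some 5 to 10 N), turn it until its tabs drop into the spindle's keyways. Then stop turning, let its foot go fully home on the floor of the bowl, and let go. Do not force it down, twist it on against the keyways or drop it in from above, and leave the measuring cups, the spatula and the soap dispenser where they are.

Things in the scene. Friction and masses are not known exactly. Their poses are not given: they have to be found in the camera images.
- processor: Food processor with its clear bowl locked on, fixed to the counter; 180 mm across, bowl rim 176 mm above the counter, bowl inside 152 to 160 mm across, open on top; the bowl's loop handle reaches 132 mm from the axis on +x. Origin: centre of the underside, on the spindle's axis; z up; -x is the front with the speed knob.
- spindle_foot (a point): Point on the spindle's axis at the top of the flat white boss, 50 mm across, in the middle of the bowl's floor, 100 mm above the counter; the stem's foot rests here when it is home. Axes as the processor.
- collar_top (a point): Point on the axis 14 mm above spindle_foot: top of the spindle's dark drive collar, 22 mm across, with two opposite keyways 6 mm wide, open at the top. The motor stopped at any angle: where the keyways face is not measured (axes as the processor). The braked spindle is very stiff to turn (0.5 N m): a lightly pressed stem rubs round on it without turning it.
- spindle_tip (a point): Top of the spindle, on its axis, 58 mm above spindle_foot: a steel pin 13.6 mm across, its last 10 mm tapered to a 5 mm nose. It keeps the stem centred and upright. Axes as the processor.
- stem_mid (a point): Centre of the white disc stem, half-way up its 120 mm height; z along its axis to the grip end. About 150 g; it stands on its wide foot on the mat. Foot 40 mm across, 18 mm high; above it a 32 mm body to 64 mm from the underside, with a 15.4 mm bore for the pin. This point is 73 mm above spindle_foot with the tabs standing on the collar, 60 mm above it when home.
- stem_neck (a point): Where to grip the stem: on its axis, 38 mm above stem_mid, 22 mm below the top. The neck is plain, round, 34 mm across, from 30 mm below to 12 mm above this point, so it can be gripped from above in any direction; above it is a small tenon 14 by 9 by 10 mm. A grip of 8 to 12 N carries it.
- stem_tabs (a point): On the stem's axis at the lower edge of its two tabs, 1 mm above the underside. The tabs, 4.7 mm wide and 14 mm high, reach inwards from the foot's 25 mm bore to 7.9 mm from the axis; they point to +x and -x of this frame, so any half turn finds the keyways once.
- stem: The whole disc stem; origin at the centre of its underside, axes as stem_mid.
- drying_mat: Black rubber drying mat, 280 by 260 by 6 mm, fixed; origin at the centre of its underside. The stem, the measuring cups and the spatula are on it.
- measuring_cups: Nested set of steel measuring cups, 80 mm across and 57 mm high with flat handles that reach 113 mm from the axis on +x; origin at the centre of its underside. Leave alone.
- spatula: Red silicone spatula lying on the mat, 248 mm long along x, blade 52 mm wide at +x, 12 mm high; origin on the mat near its middle. Leave alone.
- soap_dispenser: White plastic soap dispenser with a press pump, 68 mm across, 184 mm high; origin at the centre of its underside. Leave alone.
There are look-alikes about, which are no part of the job. What is shaped like the processor but red is not meant.

How it is judged:
On the way:
1. the stem has been lowered upright over the spindle: its axis within 4 mm of the spindle's, its foot 4 to 40 mm above the boss, for 0.1 s (not dropped in) (horizontal distance between stem_mid and spindle_foot below 0.004 m and angle between stem_mid's own z axis and vertical below 0.12 rad and z of stem_mid in the frame of spindle_foot between 0.064 and 0.1 m), for 0.1 s.
At the end, for the whole second after the job is handed in: The stem stands on the spindle with its tabs in the keyways and its foot home on the boss (its centre within 2.5 mm of 60 mm above spindle_foot and within 3 mm of the spindle's axis), upright within 0.05 rad, released and at rest (z of stem_mid in the frame of spindle_foot between 0.057 and 0.0625 m and horizontal distance between stem_mid and spindle_foot below 0.003 m and angle between stem_mid's own z axis and vertical below 0.05 rad and linear speed of stem below 0.02 m/s); the robot touches nothing.
It fails at once if the stem is forced down, or twisted hard against the keyways: more than 35 N between the stem and the processor with its spindle and bowl (contact force between stem and processor above 35 N).
It fails at once if the measuring cups are moved by more than 20 mm (distance of measuring_cups from where it was at the start of the episode above 0.02 m).
It fails at once if the spatula is moved by more than 20 mm (distance of spatula from where it was at the start of the episode above 0.02 m).
It fails at once if the soap dispenser is moved by more than 20 mm or tipped (distance of soap_dispenser from where it was at the start of the episode above 0.02 m or angle between soap_dispenser's own z axis and vertical above 0.3 rad).
It also fails if it takes over 70 s, if anything falls off the work surface, if the arm or the gripper's body presses on something with over 40 N, if the wrist force passes 120 N, or if a joint passes its speed limit or range.

### The arm

A 7-joint arm with a two-finger parallel gripper is mounted at the origin on the work surface. World frame = base frame: x ahead of the robot, y to its left, z up, the work surface at z = 0. Lengths are in m, angles in rad, forces in N, time in s.
With the tool pointing down it reaches from about 0.425 to 0.875 m from the base axis. Payload 8.4 kg.
Tool frame: the origin (TCP) lies midway between the tips of the shut fingers; the grasp point (between the pads) lies 19 mm behind it; z points along the fingers, x is the direction in which the jaws open and shut, and the axes are right-handed (so a half turn about z gives the same grasp; the last joint's range is limited). The gripper opens to 87 mm and grips with 3 to 60 N. Pads are 19 mm wide; open, the fingers measure 117 mm over their backs; the gripper's body (75 mm by 190 mm) begins 51 mm behind the grasp point.
Start: joints at [1.141, 0.333, 0.04, 1.465, -0.013, 1.343, -0.059], TCP at [0.211, -0.615, 0.197] pointing down, gripper open.
Joint ranges: [-2.58, 2.58], [-0.38, 2.09], [-1.3, 1.39], [0.25, 2.4], [-1.5, 4.64], [0.08, 2.09], [-2.65, 2.65]. Speed limits (rad/s): [2.22, 2.22, 2.79, 2.79, 3.14, 3.14, 3.14].

### API

Orientations are given as a unit quaternion [w, x, y, z].
In Python, from cell import sense, vision, order gives the robot as it stands.
- The arm moves only by the tool servo_tool, never from a script. Its argument "rows" is a list of rows, each a list of 7 numbers: the shift along the tool's x, y, z in m, then the turn, a rotation vector about the tool's x, y, z in degrees, then the opening, from 0 (shut) to 1 (fully open). A call has 1 to 20 rows; each row is the pose to reach, as a shift and turn from the pose commanded when the call began, along the tool's axes at that moment; what a row does not reach only later rows make up. A row lasts 1/12 s, in which the tool goes at most 41.7 mm and 7.16 degrees, less where a joint would pass 70% of its speed; a pose out of reach is approached as far as the arm can. A call with a gripper value outside its range is refused whole. The fingers move at their own pace and stop on an object; "force" is the grip in N (left out, the last holds). Time passes only in rows, so rows that repeat a pose let the fingers close. It gives the time, the measured TCP pose, the force and the opening at its end, in the units of the state.
- sense(): the state, without advancing time (a new reading comes with each control period).
- vision.read_camera(name): name is "side" or "top" or "wrist"; returns the picture (420x560x3 uint8, red, green, blue); there is no depth.
- vision.camera_model(name): a dict with "fx", "fy", "cx", "cy" (pixels), "dist_coeffs" ([k1, k2, p1, p2, k3] as OpenCV has them; the pictures are not rectified), "rvec" (rotation vector, rad) and "tvec" (3), from world to camera coordinates, as OpenCV has them. Camera axes: x right, y down, z forward; pixel columns grow to the right and rows downward; lengths in m; the calibration is good to about 2 mm. A picture is of the moment at which its call begins: read the wrist's pose just before it. camera_model takes no time and is no camera call; for the wrist camera it gives the pose at the moment of the call.
- order.finish_job(): hands the job in, once; it reports no verdict.
The state is a dict: "clock": time; "joints": joint angles; "joint_vel": joint speeds; "tau": joint torques, N m; "ee_pos": TCP position; "orientation": TCP orientation; "wrist_force": force on the tool from outside, world axes, zero at the start; "ft_torque": the same for the moment, N m; "width": finger opening in m.
Only numpy, scipy, OpenCV 4.12 (cv2) and the standard library are available. Lean on these libraries where they do the work, as an engineer would, in place of code of your own. Each camera call takes 0.05 s, during which the arm holds its last target. There are 200 camera calls.

## Working session

There is one attempt and no reset: what is moved stays moved. The work goes in short steps, Python scripts to look and compute and a tool call to move; the robot and the scene stay as the last step left them, time stands still between calls to the robot, and variables do not carry over. Pictures are saved under pics/ and viewed, about 8 in all and at most 12, crops included, and the job is handed in when it is done.

Besides the shell and the picture viewer there is one more tool, called after ">>>" as a command line: name --pt "numbers of a row" for each row, then --argument value for the rest. servo_tool: Moves the arm, as the interface text tells. Its arguments: {"type":"object","properties":{"rows":{"type":"array"},"force":{"type":"number"}},"required":["rows"]}

```bash
mkdir -p pics; cat > h.py <<'E'
import numpy as np, cv2
from cell import sense, vision, order
from scipy.spatial.transform import Rotation as R
def snap(n,f):
    m=vision.camera_model(n); im=vision.read_camera(n)
    cv2.imwrite(f'pics/{f}.png',im[:,:,::-1]); return im,m
def ray(m,px):
    K=np.array([[m['fx'],0,m['cx']],[0,m['fy'],m['cy']],[0,0,1.]])
    u=cv2.undistortPoints(np.array([[px]],float),K,np.array(m['dist_coeffs']))[0,0]
    Rm=cv2.Rodrigues(np.array(m['rvec'],float))[0]
    return -Rm.T@np.array(m['tvec'],float).ravel(), Rm.T@np.array([u[0],u[1],1.])
def atz(m,px,z):
    c,d=ray(m,px); return c+d*(z-c[2])/d[2]
def proj(m,P):
    K=np.array([[m['fx'],0,m['cx']],[0,m['fy'],m['cy']],[0,0,1.]])
    return cv2.projectPoints(np.array(P,float).reshape(-1,1,3),np.array(m['rvec'],float),np.array(m['tvec'],float),K,np.array(m['dist_coeffs']))[0][:,0]
E
python3 - <<'E'
from h import *
a,m=snap('top','top0'); b,m2=snap('side','side0')
for x in (m,m2): print(ray(x,(280,210)))
s=sense();print(s['ee_pos'],s['orientation'],s['width'],s['clock'],R.from_quat(np.roll(s['orientation'],-1)).as_matrix().round(3).tolist())
E
```

```text
(array([ 0.45837891, -0.12264438,  1.17654685]), array([ 0.12954109, -0.00428443, -0.99158728]))
(array([ 0.54025837, -0.89772827,  0.81106216]), array([ 0.07225499,  0.71884705, -0.6918507 ]))
[ 0.21096021 -0.61433069  0.19665586] [-4.00414166e-04  8.13868570e-01 -5.81048565e-01 -5.96443237e-04] 0.0868741375113774 0.1 [[0.325, -0.946, -0.001], [-0.946, -0.325, 0.001], [-0.001, 0.0, -1.0]]
```

View pics/top0.png

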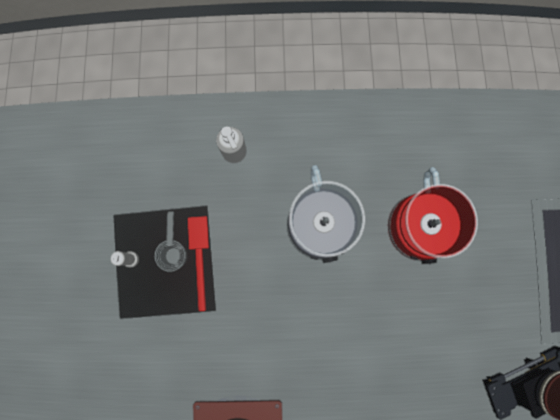

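View pics/side0.png

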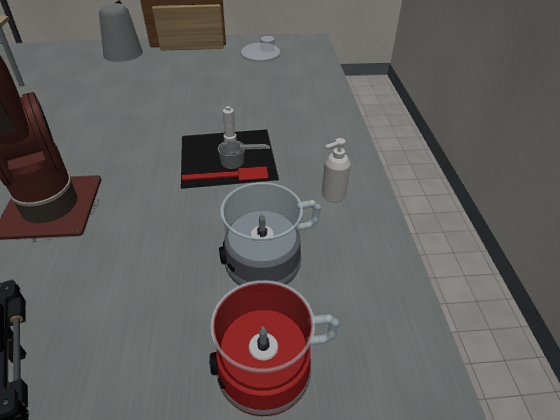

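The top view shows the stem at (118,258), standing on the black mat. The cups are at (170,256), the spatula at (200,265) and the soap at (230,140). There are two processors: a grey/clear one at (326,222) and a red one at (434,222). The grey one is meant, since red is excluded. I'll confirm that in one enlarged crop.

```bash
python3 - <<'E'
from h import *
im=cv2.imread('pics/top0.png'); sd=cv2.imread('pics/side0.png')
r=lambda a,w,h:cv2.resize(a,(w,h),interpolation=cv2.INTER_CUBIC)
A=r(im[235:285,100:150],400,400);B=r(im[197:247,300:350],400,400)
cv2.imwrite('pics/crop1.png',np.hstack([A,B]))
m=vision.camera_model('top');m2=vision.camera_model('side')
print('stem top',atz(m,(117.5,258.5),.116),'foot',atz(m,(133,259),.02), 'side',atz(m2,(228.5,109),.126))
print('bowl rim c',atz(m,(327,220),.176),'boss',atz(m,(324,222),.1),'tip side',atz(m2,(262,216),.158))
E
```

```text
stem top [0.49001562 0.27084288 0.116     ] foot [0.49075693 0.26398855 0.02      ] side [0.49474222 0.26144088 0.126     ]
bowl rim c [ 0.56300776 -0.23294587  0.176     ] boss [ 0.56627305 -0.23377463  0.1       ] tip side [ 0.56872953 -0.23494148  0.158     ]
```

View pics/crop1.png

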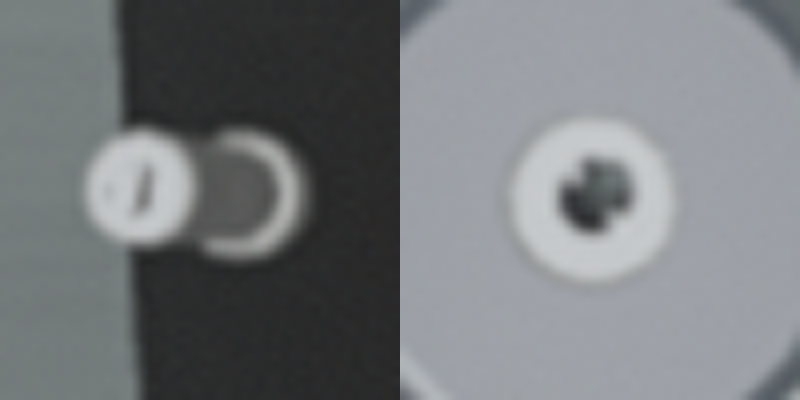

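The crop confirms it: the white stem stands on the mat with its tenon on top, and the grey bowl holds the spindle on its white boss at about (324,222). The heights and reaches agree between the cameras. I'll raise the arm and look at the spindle from above with the wrist camera on the way.

>>> servo_tool --pt "0 0 -0.04 0 0 0 1" --pt "0 0 -0.08 0 0 0 1" --pt "0 0 -0.12 0 0 0 1" --pt "0 0 -0.15 0 0 0 1" --pt "-0.016 -0.031 -0.15 0 0 -3 1" --pt "-0.032 -0.061 -0.15 0 0 -6 1" --pt "-0.049 -0.092 -0.15 0 0 -10 1" --pt "-0.065 -0.123 -0.15 0 0 -13 1" --pt "-0.081 -0.153 -0.15 0 0 -16 1" --pt "-0.098 -0.184 -0.15 0 0 -19 1" --pt "-0.114 -0.215 -0.15 0 0 -23 1" --pt "-0.13 -0.245 -0.15 0 0 -26 1" --pt "-0.146 -0.276 -0.15 0 0 -29 1" --pt "-0.163 -0.307 -0.15 0 0 -32 1" --pt "-0.179 -0.337 -0.15 0 0 -36 1" --pt "-0.195 -0.368 -0.15 0 0 -39 1" --pt "-0.211 -0.399 -0.15 0 0 -42 1" --pt "-0.228 -0.429 -0.15 0 0 -45 1" --pt "-0.244 -0.46 -0.15 0 0 -48.5 1" --pt "-0.244 -0.46 -0.15 0 0 -48.5 1"

```text
clock: 1.77
ee_pos: [0.5708, -0.2268, 0.3463]
orientation: [-0.002, 0.982, -0.189, -0.0]
wrist_force: [-0.4, 1.4, -0.5]
width: 0.087
```

```bash
python3 - <<'E'
from h import *
s=sense();print(s['ee_pos'],np.round(s['joints'],2),s['clock'],R.from_quat(np.roll(s['orientation'],-1)).as_matrix().round(3).tolist())
im,m=snap('wrist','w0')
print('cam',ray(m,(280,210)))
print('expected tip/boss px',proj(m,[[.567,-.234,.158],[.567,-.234,.1]]))
m=vision.camera_model('top')
print(atz(m,(130,259),.024),atz(m,(117.5,258.4),.116))
E
```

```text
[ 0.57080525 -0.22676581  0.34628568] [ 0.59  0.25 -0.36  1.28  0.08  1.62 -0.14] 1.7667 [[0.929, -0.371, 0.0], [-0.371, -0.929, 0.004], [-0.001, -0.004, -1.0]]
cam (array([ 0.59635576, -0.16300885,  0.5342697 ]), array([-0.09767729, -0.24441984, -0.96478668]))
expected tip/boss px [[279.28597084 190.07416857]
 [279.38649133 181.97744396]]
[0.49080245 0.27080525 0.024     ] [0.49025816 0.2708444  0.116     ]
```

View pics/w0.png

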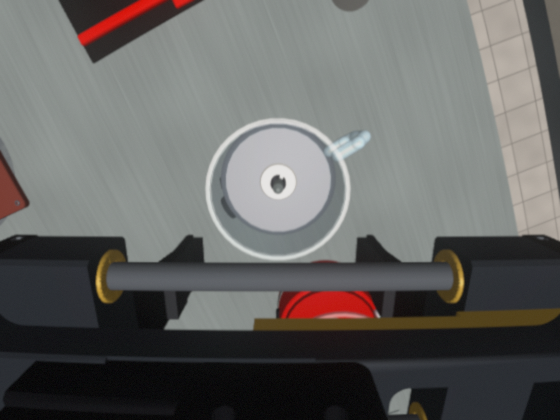

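The wrist picture shows the boss at (278,182), against a predicted (279,182). I'll fit the boss and rim numerically and enlarge the spindle.

```bash
python3 - <<'E'
from h import *
im=cv2.imread('pics/w0.png'); m=vision.camera_model('wrist')
g=cv2.cvtColor(im,cv2.COLOR_BGR2GRAY)
for mm,f,c in ((m,'w0',(278,182)),(vision.camera_model('top'),'top0',(324,222))):
    g=cv2.cvtColor(cv2.imread(f'pics/{f}.png'),cv2.COLOR_BGR2GRAY); x0,y0=c[0]-22,c[1]-22
    p=cv2.resize(g[y0:y0+45,x0:x0+45],None,fx=8,fy=8,interpolation=cv2.INTER_CUBIC)
    t=(int(p[20:,:].max())+int(np.median(p)))//2
    b=(p>185).astype(np.uint8)
    cs,_=cv2.findContours(b,cv2.RETR_EXTERNAL,cv2.CHAIN_APPROX_NONE)
    k=max([q for q in cs if len(q)>20],key=lambda q:cv2.contourArea(q)); e=cv2.fitEllipse(k)
    px=((e[0][0]+.5)/8-.5+x0,(e[0][1]+.5)/8-.5+y0); print(f,px,np.array(e[1])/8,atz(mm,px,.1))
    cv2.imwrite(f'pics/z_{f}.png',p)
im=cv2.imread('pics/w0.png')
cv2.imwrite('pics/crop2.png',cv2.resize(im[165:200,260:295],(560,560),interpolation=cv2.INTER_CUBIC))
E
```

```text
w0 (278.31056022644043, 181.6360912322998) [51.63761902 53.29129791] [ 0.56360387 -0.23683829  0.1       ]
top0 (323.68687629699707, 221.4895076751709) [19.06166267 19.24766541] [ 0.56754816 -0.23306136  0.1       ]
```

View pics/crop2.png

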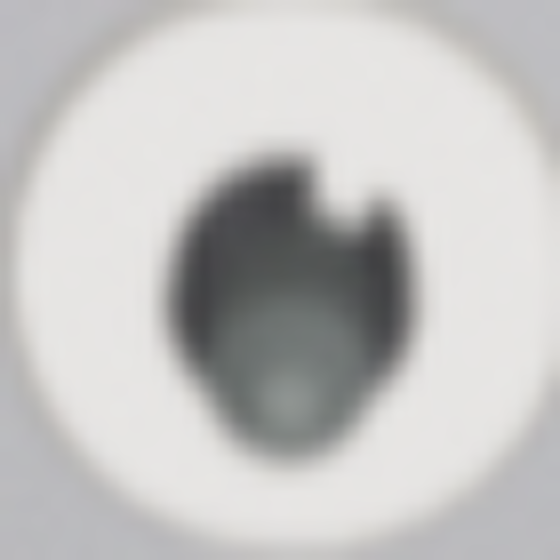

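The crop shows the collar with one keyway, open at crop (345,205), which is pixel (281.6,177.8). I'll redo the boss fit with a higher threshold and work out the keyway's heading.

```bash
python3 - <<'E'
from h import *
m=vision.camera_model('wrist')
im=cv2.imread('pics/w0.png'); g=cv2.cvtColor(im,cv2.COLOR_BGR2GRAY); x0,y0=255,160
p=cv2.resize(g[y0:y0+45,x0:x0+45],None,fx=8,fy=8,interpolation=cv2.INTER_CUBIC)
for t in (200,208,215):
    cs,_=cv2.findContours((p>t).astype(np.uint8),cv2.RETR_EXTERNAL,cv2.CHAIN_APPROX_NONE)
    k=max(cs,key=cv2.contourArea); e=cv2.fitEllipse(k)
    px=((e[0][0]+.5)/8-.5+x0,(e[0][1]+.5)/8-.5+y0); c=atz(m,px,.1); print(t,px,np.array(e[1])/8,c)
k=atz(m,(260+345.5/16-.5,165+205/16-.5),.114); print('keyway',k, np.degrees(np.arctan2(*(k-c)[[1,0]])), np.hypot(*(k-c)[:2]))
i=cv2.cvtColor(cv2.imread('pics/top0.png'),cv2.COLOR_BGR2GRAY)
mt=vision.camera_model('top')
for t,(x,y) in {'tenon a':(151/8+100-.5,165/8+235-.5),'b':(136/8+99.5,215/8+234.5)}.items(): print(t,atz(mt,(x,y),.126))
s=sense(); c=np.array([.4905,.2708]); Rm=R.from_quat(np.roll(s['orientation'],-1)).as_matrix()
print('move to stem',Rm.T@(np.array([.4905,.2708,.20])-s['ee_pos']))
E
```

```text
200 (277.92856788635254, 181.55282020568848) [34.73211288 34.87693024] [ 0.56314166 -0.23652031  0.1       ]
208 (277.89705085754395, 181.54515075683594) [33.98734665 34.33795547] [ 0.56310396 -0.236493    0.1       ]
215 (277.87561988830566, 181.5343074798584) [33.29384995 33.82017899] [ 0.56308141 -0.23646686  0.1       ]
keyway [ 0.57046946 -0.23039612  0.114     ] 39.409887458910625 0.009562274839685593
tenon a [0.497789   0.26499575 0.126     ]
b [0.48285784 0.26959436 0.126     ]
move to stem [-0.26101447 -0.43429398  0.14777189]
```

The arm was still settling during that picture, so the camera pose I used just now didn't match it. I'll retake the picture with the arm still.

```bash
cat >> h.py <<'E'
def blob(im,c,h,t,z,m):
    g=cv2.cvtColor(im,cv2.COLOR_RGB2GRAY); x0,y0=int(c[0])-h,int(c[1])-h
    p=cv2.resize(g[y0:y0+2*h,x0:x0+2*h],None,fx=8,fy=8,interpolation=cv2.INTER_CUBIC)
    cs,_=cv2.findContours((p>t).astype(np.uint8),cv2.RETR_EXTERNAL,cv2.CHAIN_APPROX_NONE)
    e=cv2.fitEllipse(cv2.convexHull(max(cs,key=cv2.contourArea)))
    px=((e[0][0]+.5)/8-.5+x0,(e[0][1]+.5)/8-.5+y0); return px,np.array(e[1])/8,atz(m,px,z)
E
python3 - <<'E'
from h import *
for i in range(2):
    s=sense(); im,m=snap('wrist',f'w1{i}'); print(s['ee_pos'],np.abs(s['joint_vel']).max(),blob(im,(278,182),23,208,.1,m))
s=sense(); Rm=R.from_quat(np.roll(s['orientation'],-1)).as_matrix(); print(Rm.round(4).tolist(),Rm.T@(np.array([.4905,.2708,.20])-s['ee_pos']))
E
```

```text
[ 0.5689319  -0.23017646  0.34644922] 0.06314088168468597 ((278.3598747253418, 178.55751419067383), array([34.23680115, 34.49135971]), array([ 0.5653513 , -0.23273123,  0.1       ]))
[ 0.56760019 -0.23290532  0.34664729] 0.044171812161601105 ((278.4890022277832, 175.93030738830566), array([34.45635223, 34.51511383]), array([ 0.5654887 , -0.23244415,  0.1       ]))
[[0.9236, -0.3835, -0.0011], [-0.3835, -0.9236, 0.0001], [-0.001, 0.0003, -1.0]] [-0.26411331 -0.43763353  0.14702469]
```

The spindle is at about (0.566, -0.233), and the two cameras agree within 2 mm. Its keyways face about 39° in the world. The stem is at (0.4905, 0.271) with its tenon at about -17°. I'll move over the stem with the tool at yaw 44°, which leaves room to turn later.

>>> servo_tool --pt "-0.016 -0.027 0 0 0 -4 1" --pt "-0.033 -0.055 0 0 0 -8 1" --pt "-0.05 -0.082 0 0 0 -12 1" --pt "-0.066 -0.109 0 0 0 -17 1" --pt "-0.083 -0.137 0 0 0 -21 1" --pt "-0.099 -0.164 0 0 0 -25 1" --pt "-0.116 -0.191 0 0 0 -29 1" --pt "-0.132 -0.219 0 0 0 -33 1" --pt "-0.149 -0.246 0 0 0 -37 1" --pt "-0.165 -0.273 0 0 0 -42 1" --pt "-0.182 -0.3 0 0 0 -46 1" --pt "-0.198 -0.328 0 0 0 -50 1" --pt "-0.215 -0.355 0 0 0 -54 1" --pt "-0.231 -0.383 0 0 0 -58 1" --pt "-0.248 -0.41 0 0 0 -62 1" --pt "-0.264 -0.4376 0 0 0 -66.5 1" --pt "-0.264 -0.4376 0.05 0 0 -66.5 1" --pt "-0.264 -0.4376 0.08 0 0 -66.5 1" --pt "-0.264 -0.4376 0.08 0 0 -66.5 1" --pt "-0.264 -0.4376 0.08 0 0 -66.5 1"

```text
clock: 3.58
ee_pos: [0.4908, 0.2684, 0.2667]
orientation: [0.001, 0.928, 0.373, -0.002]
wrist_force: [-0.2, 0.4, 1.4]
width: 0.0873
```

```bash
python3 - <<'E'
from h import *
for i in range(3):
    s=sense(); im,m=snap('wrist',f'w2{i}')
Rm=R.from_quat(np.roll(s['orientation'],-1)).as_matrix()
print(s['ee_pos'],np.round(s['joints'],2),s['clock'],Rm.round(3).tolist())
print('exp px',proj(m,[[.4905,.2708,.116],[.4905,.2708,.024],[.4905,.2708,.006]]))
E
```

```text
[0.49226371 0.2701825  0.27000378] [ 0.12  0.2  -0.8   1.54  0.15  1.46  0.07] 3.6833 [[0.722, 0.692, 0.003], [0.692, -0.722, 0.001], [0.002, 0.001, -1.0]]
exp px [[279.19365531 187.82394088]
 [279.12981718 175.0911441 ]
 [279.12025908 173.18443619]]
```

View pics/w22.png

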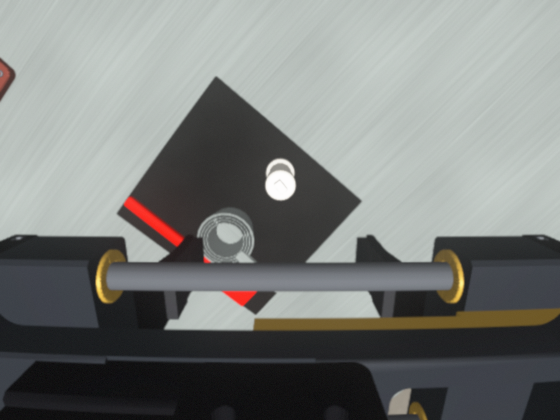

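The wrist view shows the stem's top at (280,186) against a predicted (279,188), with the cups clear at (226,236). I'll refine the position and work out the descent.

```bash
python3 - <<'E'
from h import *
s=sense(); im,m=snap('wrist','w3')
px,ax,c=blob(im,(280,187),14,200,.116,m); print(px,ax,c,s['ee_pos'])
s=sense();Rm=R.from_quat(np.roll(s['orientation'],-1)).as_matrix()
for q in (c,np.array([.4905,.2708,0])): print(Rm.T@(np.array([q[0],q[1],.088])-s['ee_pos']))
cv2.imwrite('pics/crop3.png',cv2.resize(im[165:210,258:303],(540,540),interpolation=cv2.INTER_CUBIC)[:,:,::-1])
E
```

```text
(279.43296337127686, 184.68700981140137) [29.79513931 30.27343559] [0.48848865 0.27409205 0.116     ] [0.49237316 0.27064865 0.27032735]
[-0.00117075 -0.00515506  0.18221686]
[-0.00200187 -0.00138778  0.18221864]
```

View pics/crop3.png

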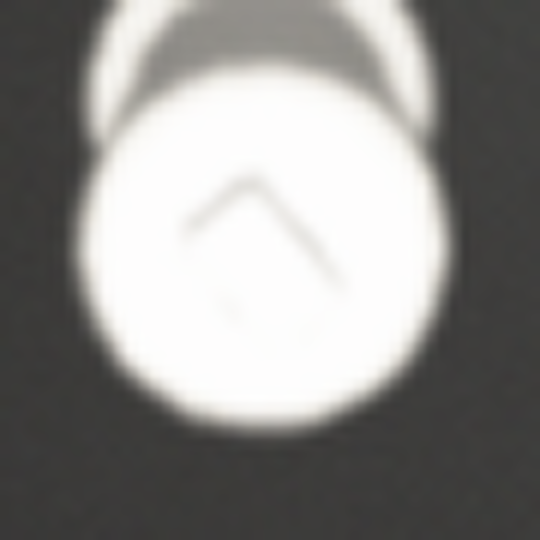

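The top of the stem is clear in this crop, with the neck circle centred at crop (262,248) and the tenon diagonal. I'll descend to the average of the two estimates and then grip at 10 N.

>>> servo_tool --pt "-0.0016 -0.003 0.02 0 0 0 1" --pt "-0.0016 -0.003 0.045 0 0 0 1" --pt "-0.0016 -0.003 0.07 0 0 0 1" --pt "-0.0016 -0.003 0.095 0 0 0 1" --pt "-0.0016 -0.003 0.12 0 0 0 1" --pt "-0.0016 -0.003 0.14 0 0 0 1" --pt "-0.0016 -0.003 0.16 0 0 0 1" --pt "-0.0016 -0.003 0.172 0 0 0 1" --pt "-0.0016 -0.003 0.182 0 0 0 1" --pt "-0.0016 -0.003 0.182 0 0 0 1" --pt "-0.0016 -0.003 0.182 0 0 0 1" --pt "-0.0016 -0.003 0.182 0 0 0 1" --force 10

```text
clock: 4.78
ee_pos: [0.4885, 0.2724, 0.0868]
orientation: [-0.0, 0.927, 0.374, 0.001]
wrist_force: [0.1, -0.4, -0.1]
width: 0.0873
```

>>> servo_tool --pt "0 0 0 0 0 0 0.6" --pt "0 0 0 0 0 0 0.4" --pt "0 0 0 0 0 0 0.3" --pt "0 0 0 0 0 0 0.2" --pt "0 0 0 0 0 0 0" --pt "0 0 0 0 0 0 0" --pt "0 0 0 0 0 0 0" --pt "0 0 0 0 0 0 0" --pt "0 0 0 0 0 0 0" --pt "0 0 0 0 0 0 0" --force 10

```text
clock: 5.62
ee_pos: [0.4877, 0.272, 0.0855]
orientation: [-0.0, 0.927, 0.374, 0.0]
wrist_force: [-0.1, 0.3, 0.5]
width: 0.0331
```

The grip holds: the opening is 33 mm on the 34 mm neck. I'll lift.

>>> servo_tool --pt "0 0 -0.006 0 0 0 0" --pt "0 0 -0.02 0 0 0 0" --pt "0 0 -0.045 0 0 0 0" --pt "0 0 -0.075 0 0 0 0" --pt "0 0 -0.105 0 0 0 0" --pt "0 0 -0.135 0 0 0 0" --pt "0 0 -0.165 0 0 0 0" --pt "0 0 -0.195 0 0 0 0" --pt "0 0 -0.215 0 0 0 0" --pt "0 0 -0.225 0 0 0 0" --force 10

```text
clock: 6.45
ee_pos: [0.4881, 0.2725, 0.3138]
orientation: [-0.0, 0.927, 0.374, 0.002]
wrist_force: [1.2, -0.0, -2.1]
width: 0.0331
```

>>> servo_tool --pt "-0.007 0.01 0 0 0 4 0" --pt "-0.022 0.031 0 0 0 11 0" --pt "-0.037 0.053 0 0 0 18 0" --pt "-0.052 0.075 0 0 0 25 0" --pt "-0.067 0.096 0 0 0 32 0" --pt "-0.082 0.118 0 0 0 39 0" --pt "-0.098 0.14 0 0 0 46 0" --pt "-0.113 0.162 0 0 0 53 0" --pt "-0.129 0.185 0 0 0 60 0" --pt "-0.145 0.208 0 0 0 67 0" --pt "-0.161 0.231 0 0 0 74 0" --pt "-0.177 0.254 0 0 0 81 0" --pt "-0.193 0.277 0 0 0 88 0" --pt "-0.209 0.3 0 0 0 95 0" --pt "-0.225 0.323 0 0 0 102 0" --pt "-0.241 0.345 0 0 0 109 0" --pt "-0.256 0.367 0 0 0 116 0" --pt "-0.27 0.387 0 0 0 123 0" --pt "-0.282 0.405 0 0 0 130 0" --pt "-0.2925 0.419 0 0 0 137 0" --force 10

```text
clock: 8.12
ee_pos: [0.5674, -0.2348, 0.3091]
orientation: [-0.001, -0.685, 0.728, 0.001]
wrist_force: [-0.9, 0.2, -2.6]
width: 0.0334
```

>>> servo_tool --pt "0 0 0 0 0 5 0" --pt "0 0 0 0 0 9 0" --pt "0 0 0 0 0 9 0" --pt "0 0 0 0 0 9 0" --pt "0 0 0 0 0 9 0" --pt "0 0 0 0 0 9 0" --force 10

```text
clock: 8.62
ee_pos: [0.5678, -0.2325, 0.3103]
orientation: [-0.0, -0.63, 0.777, 0.0]
wrist_force: [0.7, -0.5, -1.4]
width: 0.0337
```

```bash
python3 - <<'E'
from h import *
s=sense();Rm=R.from_quat(np.roll(s['orientation'],-1)).as_matrix()
print(s['ee_pos'],np.round(s['joints'],2),s['clock'],s['wrist_force'],s['width'],Rm.round(3).tolist())
im,m=snap('side','s1'); im2,m2=snap('wrist','w4')
e=s['ee_pos']
print('stem bottom exp side',proj(m,[[e[0],e[1],e[2]-.0795],[e[0],e[1],e[2]+.04],[.5665,-.2329,.158]]))
cv2.imwrite('pics/crop4.png',np.hstack([cv2.resize(im[100:300,180:340],(400,500)),cv2.resize(im2[80:280,200:360],(400,500))])[:,:,::-1])
E
```

```text
[ 0.5678215 -0.2324864  0.3102861] [ 0.52  0.24 -0.26  1.36  0.06  1.55 -1.51] 8.6167 [ 0.74955047 -0.52173392 -1.44436874] 0.03370518730894686 [[-0.207, -0.978, -0.0], [-0.978, 0.207, 0.0], [-0.0, 0.0, -1.0]]
stem bottom exp side [[261.04715208 189.43394252]
 [260.17402653 140.28534332]
 [260.90112165 215.37830792]]
```

View pics/crop4.png

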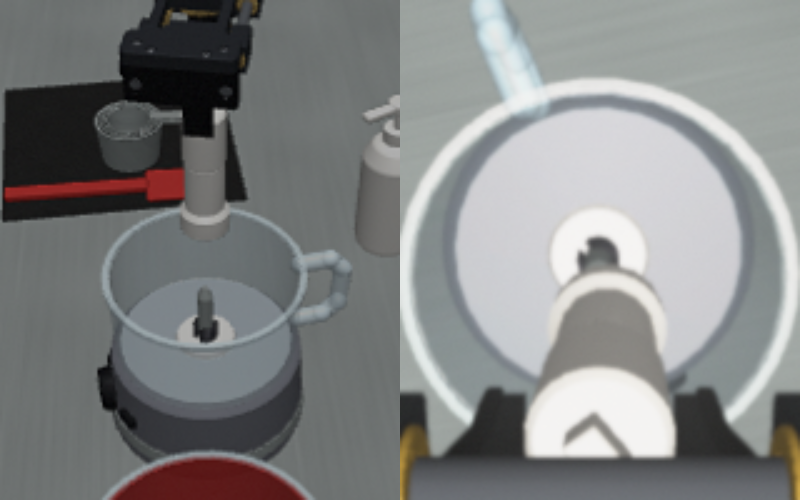

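The stem hangs upright over the spindle. In the side crop both axes are at x≈205. In the wrist crop the boss centre is at x≈599 and the foot at about 607. I'll turn that into offsets.

```bash
python3 - <<'E'
from h import *
s=sense();e=s['ee_pos'];Rm=R.from_quat(np.roll(s['orientation'],-1)).as_matrix();m=vision.camera_model('wrist')
print(e); f=e-[0,0,.0795-.018]; t=e+[0,0,.0305]
pr=proj(m,[f,t,[.5655,-.2326,.1],[.5675,-.2331,.1]]); print('foot top, neck top, boss w, boss t in crop px',(pr-[200,80])*2.5+[400,0])
im=cv2.imread('pics/w4.png'); ref=lambda x,y:((x-400)/2.5+200-.3,y/2.5+80-.3)
print('boss from crop',atz(m,ref(599,253),.1),'tool-frame offset',Rm.T@(atz(m,ref(599,253),.1)-e))
print('foot at',Rm.T@(atz(m,ref(607,316),f[2])-e),'neck',Rm.T@(atz(m,ref(600,432),t[2])-e))
E
```

```text
[ 0.56785491 -0.2326506   0.31046244]
foot top, neck top, boss w, boss t in crop px [[596.21780772 327.03486453]
 [595.18352442 439.00527779]
 [597.76270427 254.80783522]
 [597.90424491 250.94203186]]
boss from crop [ 0.56678097 -0.23313352  0.1       ] tool-frame offset [0.0006966  0.0009421  0.21046248]
foot at [ 0.00337562 -0.00411903  0.06149982] neck [ 0.00090128 -0.00185916 -0.03050008]
```

```bash
python3 - <<'E'
from h import *
s=sense();e=s['ee_pos'];Rm=R.from_quat(np.roll(s['orientation'],-1)).as_matrix();m=vision.camera_model('wrist')
im,_=snap('wrist','w5'); g=cv2.cvtColor(im,cv2.COLOR_RGB2GRAY)
c=cv2.resize(im[165:265,240:320],(640,600*800//600),interpolation=cv2.INTER_CUBIC)
c=cv2.resize(im[170:265,240:320],(500,594),interpolation=cv2.INTER_CUBIC)
def ring(z,r,col,o=(0,0)):
    a=np.linspace(0,2*np.pi,90); P=e+np.c_[r*np.cos(a)+o[0],r*np.sin(a)+o[1],np.full(90,z)]@Rm.T
    q=((proj(m,P)-[240,170]+.5)*6.25).astype(np.int32); cv2.polylines(c,[q],True,col,1)
c=np.ascontiguousarray(c)
ring(.0795,.02,(255,0,0)); ring(.0615,.02,(0,255,0)); ring(-.0305,.017,(0,0,255)); ring(.2105,.025,(255,0,255))
cv2.imwrite('pics/crop5.png',c[:,:,::-1])
E
```

```text
(no output)
```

View pics/crop5.png

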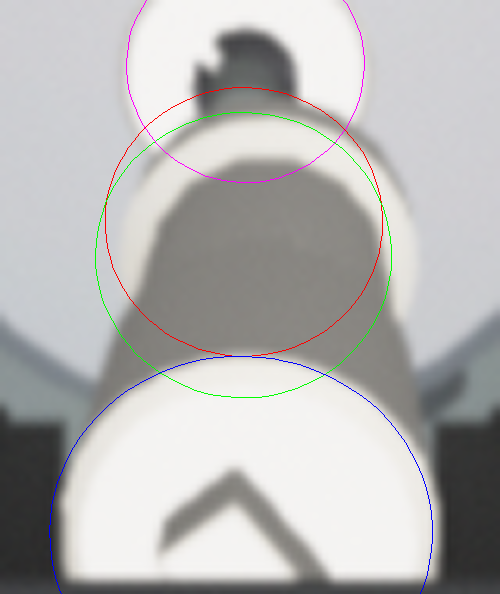

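The overlay shows the neck within 1 mm of the tool axis and the boss ring matching. The foot, though, sits about 3 mm towards tool +x, with its left and right edges at 120 and 415 against a predicted 95 and 391. So the stem leans about 0.03 rad in the grip. I'll level it by turning -1.9° about tool y, lower it to just above the tip, and check again.

>>> servo_tool --pt "0 0 0.006 0 -0.4 0 0" --pt "0 0 0.016 0 -0.8 0 0" --pt "0 0 0.026 0 -1.2 0 0" --pt "0 0 0.036 0 -1.6 0 0" --pt "0 0 0.046 0 -1.9 0 0" --pt "0 0 0.052 0 -1.9 0 0" --pt "0 0 0.055 0 -1.9 0 0" --pt "0 0 0.055 0 -1.9 0 0" --pt "0 0 0.055 0 -1.9 0 0" --pt "0 0 0.055 0 -1.9 0 0" --pt "0 0 0.055 0 -1.9 0 0" --pt "0 0 0.055 0 -1.9 0 0" --force 10

```text
clock: 9.77
ee_pos: [0.5682, -0.2328, 0.256]
orientation: [0.013, -0.629, 0.777, 0.01]
wrist_force: [-0.6, 0.1, -1.9]
width: 0.0333
```

```bash
python3 - <<'E'
from h import *
s=sense();e=s['ee_pos'];Rm=R.from_quat(np.roll(s['orientation'],-1)).as_matrix();m=vision.camera_model('wrist')
print(e,s['wrist_force'],Rm.round(3).tolist(),s['clock'],np.round(s['joints'],2))
im,_=snap('wrist','w6'); sd,ms=snap('side','s6')
c=np.ascontiguousarray(cv2.resize(im[170:265,240:320],(500,594),interpolation=cv2.INTER_CUBIC))
def ring(ctr,r,col):
    a=np.linspace(0,2*np.pi,90); P=ctr+np.c_[r*np.cos(a),r*np.sin(a),0*a]
    q=((proj(m,P)-[240,170]+.5)*6.25).astype(np.int32); cv2.polylines(c,[q],True,col,1)
v=lambda z:np.array([0,0,z])
ring(e-v(.0795-.018),.02,(0,255,0)); ring(e+v(.0305),.017,(0,0,255)); ring(np.array([.5665,-.2329,.1]),.025,(255,0,255))
d=cv2.resize(sd[150:270,232:292],(297,594),interpolation=cv2.INTER_CUBIC)
cv2.imwrite('pics/crop6.png',np.hstack([c,d])[:,:,::-1])
E
```

```text
[ 0.56815222 -0.23277333  0.25596632] [-0.60924139  0.06935086 -1.9003989 ] [[-0.208, -0.978, 0.008], [-0.977, 0.209, 0.032], [-0.033, -0.001, -0.999]] 9.7667 [ 0.55  0.26 -0.26  1.45  0.03  1.44 -1.49]
```

View pics/crop6.png

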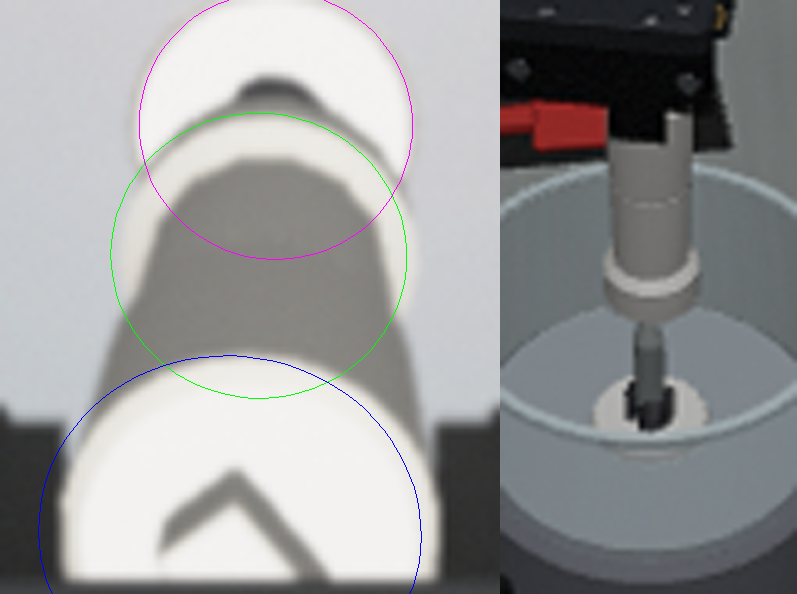

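The stem is now upright. In the side crop the foot's axis is at x≈651 and the spindle at 650. In the wrist crop the foot is about 1.2 mm towards tool +x of the spindle. I'll correct that and lower straight down slowly.

>>> servo_tool --pt "-0.0007 0.0002 0.002 0 0 0 0" --pt "-0.0013 0.0002 0.005 0 0 0 0" --pt "-0.0011 0.0002 0.009 0 0 0 0" --pt "-0.0009 0.0002 0.013 0 0 0 0" --pt "-0.0007 0.0002 0.017 0 0 0 0" --pt "-0.0006 0.0002 0.021 0 0 0 0" --pt "-0.0005 0.0002 0.024 0 0 0 0" --pt "-0.0004 0.0002 0.027 0 0 0 0" --pt "-0.0003 0.0002 0.03 0 0 0 0" --pt "-0.0003 0.0002 0.032 0 0 0 0" --pt "-0.0002 0.0002 0.034 0 0 0 0" --pt "-0.0002 0.0002 0.036 0 0 0 0" --pt "-0.0002 0.0002 0.036 0 0 0 0" --pt "-0.0002 0.0002 0.036 0 0 0 0" --force 10

```text
clock: 11.03
ee_pos: [0.568, -0.2314, 0.2195]
orientation: [0.013, -0.629, 0.777, 0.01]
wrist_force: [-0.0, -0.5, -1.7]
width: 0.0331
```

>>> servo_tool --pt "0 0 0.001 0 0 0 0" --pt "0.0001 0 0.003 0 0 0 0" --pt "0.0002 0 0.005 0 0 0 0" --pt "0.0003 0 0.008 0 0 0 0" --pt "0.0004 0 0.011 0 0 0 0" --pt "0.0004 0 0.013 0 0 0 0" --pt "0.0005 0 0.015 0 0 0 0" --pt "0.0006 0 0.017 0 0 0 0" --pt "0.0006 0 0.019 0 0 0 0" --pt "0.0006 0 0.02 0 0 0 0" --pt "0.0006 0 0.02 0 0 0 0" --force 10

```text
clock: 11.95
ee_pos: [0.5679, -0.2313, 0.1992]
orientation: [0.013, -0.629, 0.777, 0.011]
wrist_force: [0.6, -0.1, -1.8]
width: 0.0335
```

>>> servo_tool --pt "0 0 0.001 0 0 0 0" --pt "0 0 0.002 0 0 0 0" --pt "0.0001 0 0.003 0 0 0 0" --pt "0.0001 0 0.004 0 0 0 0" --pt "0.0002 0 0.005 0 0 0 0" --pt "0.0002 0 0.0055 0 0 0 0" --pt "0.0002 0 0.006 0 0 0 0" --pt "0.0002 0 0.0065 0 0 0 0" --pt "0.0002 0 0.0065 0 0 0 0" --force 10

```text
clock: 12.7
ee_pos: [0.568, -0.2313, 0.1929]
orientation: [0.013, -0.629, 0.777, 0.01]
wrist_force: [-0.0, 0.8, -1.7]
width: 0.0334
```

>>> servo_tool --pt "0 0 0.0004 0 0 0 0" --pt "0 0 0.0008 0 0 0 0" --pt "0 0 0.0012 0 0 0 0" --pt "0 0 0.0016 0 0 0 0" --pt "0 0 0.002 0 0 0 0" --pt "0 0 0.002 0 0 0 0" --pt "0 0 0.002 0 0 0 0" --force 10

```text
clock: 13.28
ee_pos: [0.5684, -0.2314, 0.1916]
orientation: [0.013, -0.629, 0.777, 0.01]
wrist_force: [-0.3, -0.4, 5.0]
width: 0.0331
```

Contact: the force went from -1.7 to +5 N, so about 6.7 N bears on the collar at the expected height. I'll turn gently counter-clockwise seen from above, with the grip at 8 N.

>>> servo_tool --pt "0 0 0 -0.05 0 -1.5 0" --pt "0 0.0001 0 -0.1 0 -3 0" --pt "0 0.0001 0 -0.15 0 -4.5 0" --pt "0 0.0002 0 -0.2 0 -6 0" --pt "0 0.0002 0 -0.25 0 -7.5 0" --pt "0 0.0002 0 -0.3 0 -9 0" --pt "0 0.0003 0 -0.35 0 -10.5 0" --pt "0 0.0003 0 -0.4 0 -12 0" --pt "0 0.0003 0 -0.4 0 -12 0" --force 8

```text
clock: 14.03
ee_pos: [0.5674, -0.2311, 0.1903]
orientation: [-0.011, 0.707, -0.707, -0.012]
wrist_force: [0.1, -0.1, -1.8]
width: 0.0332
```

The force fell back to -1.8 N and the tool sank about 1.3 mm, so the tabs have found the keyways. I'll stop turning and lower in small steps.

>>> servo_tool --pt "0 0 0.0005 0 0 0 0" --pt "0 0 0.001 0 0 0 0" --pt "0 0 0.0015 0 0 0 0" --pt "0 0 0.002 0 0 0 0" --pt "0 0 0.0025 0 0 0 0" --pt "0 0 0.003 0 0 0 0" --pt "0 0 0.003 0 0 0 0" --force 8

```text
clock: 14.62
ee_pos: [0.5677, -0.2311, 0.1879]
orientation: [0.012, -0.707, 0.707, 0.012]
wrist_force: [-0.2, 0.4, -0.7]
width: 0.0332
```

>>> servo_tool --pt "0 0 0.001 0 0 0 0" --pt "0 0 0.002 0 0 0 0" --pt "0.0001 0 0.003 0 0 0 0" --pt "0.0001 0 0.004 0 0 0 0" --pt "0.0001 0 0.0048 0 0 0 0" --pt "0.0002 0 0.0055 0 0 0 0" --pt "0.0002 0 0.006 0 0 0 0" --pt "0.0002 0 0.006 0 0 0 0" --force 8

```text
clock: 15.28
ee_pos: [0.5677, -0.2311, 0.1819]
orientation: [0.012, -0.707, 0.707, 0.012]
wrist_force: [-0.2, 0.0, -1.1]
width: 0.0332
```

>>> servo_tool --pt "0 0 0.0005 0 0 0 0" --pt "0 0 0.001 0 0 0 0" --pt "0 0 0.0015 0 0 0 0" --pt "0 0 0.002 0 0 0 0" --pt "0.0001 0 0.0025 0 0 0 0" --pt "0.0001 0 0.0028 0 0 0 0" --pt "0.0001 0 0.0031 0 0 0 0" --pt "0.0001 0 0.0031 0 0 0 0" --force 8

```text
clock: 15.95
ee_pos: [0.5679, -0.2311, 0.1792]
orientation: [0.012, -0.707, 0.707, 0.012]
wrist_force: [-0.8, 0.1, 1.9]
width: 0.0333
```

The foot is seated: contact came at TCP z≈0.1795, exactly 13 mm below the collar contact, with about 3.5 N on it. I'll release and back off straight up.

>>> servo_tool --pt "0 0 0 0 0 0 0.45" --pt "0 0 0 0 0 0 0.5" --pt "0 0 0 0 0 0 0.6" --pt "0 0 0 0 0 0 0.6" --pt "0 0 0 0 0 0 0.6" --pt "0 0 0 0 0 0 0.6"

```text
clock: 16.45
ee_pos: [0.5677, -0.2311, 0.1788]
orientation: [0.012, -0.707, 0.707, 0.012]
wrist_force: [-0.1, -0.4, 0.7]
width: 0.0513
```

>>> servo_tool --pt "0 0 -0.003 0 0 0 0.6" --pt "-0.0003 0 -0.01 0 0 0 0.6" --pt "-0.0006 0 -0.02 0 0 0 0.6" --pt "-0.001 0 -0.035 0 0 0 0.6" --pt "-0.0017 0 -0.05 0 0 0 0.6" --pt "-0.0023 0 -0.07 0 0 0 0.6" --pt "-0.003 0 -0.09 0 0 0 0.6" --pt "-0.004 0 -0.12 0 0 0 0.6" --pt "-0.005 0 -0.15 0 0 0 0.6" --pt "-0.005 0 -0.15 0 0 0 0.6" --pt "-0.005 0 -0.15 0 0 0 0.6" --pt "-0.005 0 -0.15 0 0 0 0.6"

```text
clock: 17.45
ee_pos: [0.5677, -0.231, 0.3292]
orientation: [0.012, -0.707, 0.707, 0.012]
wrist_force: [0.5, 0.6, -1.1]
width: 0.0521
```

```bash
python3 - <<'E'
from h import *
im,m=snap('side','s7'); w,mw=snap('wrist','w7'); s=sense(); print(s['ee_pos'],s['wrist_force'],s['clock'])
c=np.array([.5665,-.2329])
def draw(im,m,x0,y0,w,h,k):
    o=np.ascontiguousarray(cv2.resize(im[y0:y0+h,x0:x0+w],None,fx=k,fy=k,interpolation=cv2.INTER_CUBIC))
    a=np.linspace(0,2*np.pi,90)
    for z,r,col in ((.21,.017,(255,0,0)),(.118,.02,(0,255,0))):
        q=((proj(m,np.c_[c[0]+r*np.cos(a),c[1]+r*np.sin(a),0*a+z])-[x0,y0]+.5)*k).astype(np.int32); cv2.polylines(o,[q],True,col,1)
    return o
cv2.imwrite('pics/crop7.png',np.hstack([draw(im,m,210,140,100,120,4),draw(w,mw,230,130,100,120,4)])[:,:,::-1])
E
```

```text
[ 0.56727172 -0.23096323  0.32797182] [-0.26657502  0.59587684 -0.67534977] 17.55
```

View pics/crop7.png

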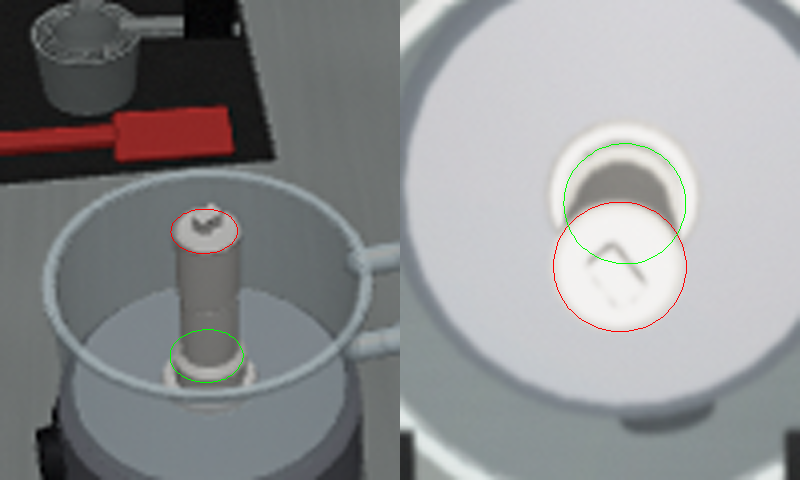

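The picture shows the stem upright in the bowl with its foot on the boss. Its neck top is at crop (204,230) in the side view, matching the ring I predicted for the home height. The gripper is clear, and the cups and spatula are where they were. I'll hand in the job.

```bash
python3 -c "
from cell import order
print(order.finish_job())"
```

```text
the job is handed in; nothing more can be done
None
```

The disc stem is fitted on the grey processor's spindle with its foot home, released, and I handed the job in at about 17.6 s. No verdict was reported.

- **Picking up:** I gripped the stem at the neck at 10 N. The wrist camera showed it leaning about 0.03 rad in the grip, so I levelled it before lowering.
- **Finding the keyways:** The tabs touched the collar with about 7 N. I turned it up to 12° with an 8 N grip. The load then fell away and the tool sank, so I stopped turning.
- **Seating:** The stem slid down the last 13 mm with almost no resistance. It met the boss at the expected height with about 3.5 N.
- **Last checks:** The side and wrist pictures show it upright, matching the ring drawn for the home height. The gripper was well clear above it. The cups and spatula looked undisturbed in that picture. The soap dispenser was not in the final crop, but the arm never went near it.
- **Disagreements:** The top and wrist cameras differed by about 2 mm on the spindle's position and 3 mm on the stem's, so I used averages.

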